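# Open the latched gate of the sample divider and draw out its receiving pan

## Robot

A 6-joint arm with a two-finger parallel gripper is mounted at the origin on a cart in front of the work surface, level with it; the furniture and walls round the work are solid. World frame = base frame: x ahead of the robot, y to its left, z up, the work surface at z = 0. Lengths are in m, angles in rad, forces in N, time in s.
With the tool pointing down it reaches from about 0.35 to 0.975 m from the base axis. Payload 4.9 kg.
Tool frame: the origin (TCP) lies at the very end of the fingers, on their centre line; the grasp point (between the pads) lies 19 mm behind it; z points along the fingers, y is the line along which they close (so a half turn about z gives the same grasp; the last joint's range is limited). The gripper opens to 85 mm and grips with 20 to 120 N. Pads are 22 mm wide; open, the fingers measure 114 mm over their backs; the gripper's body (76 mm by 85 mm) begins 54 mm behind the grasp point. The pads swing forward as they close: fully open they stand 13 mm farther back than shut.
Start: joints at [-1.34, 0.053, 1.613, -0, 1.476, -0.119], TCP at [0.214, -0.587, 0.231] pointing down, gripper open.
Joint ranges: [-3.01, 3.01], [-1.01, 2.22], [0.06, 2.58], [-1.02, 4.17], [0.09, 2.62], [-3.14, 3.14]. Speed limits (rad/s): [2.57, 2.57, 3.14, 3.14, 3.14, 3.14].

## Interface

Orientations are given as a unit quaternion [w, x, y, z].
In Python, from plant import manip gives the robot as it stands.
- The arm moves only by the tool move_arm, never from a script. Its argument "plan" is a list that holds one entry, the list of rows, each a list of 7 numbers: the shift along the tool's x, y, z as a fraction of full scale, then the turn, a rotation vector about the tool's x, y, z as a fraction of full scale, then the closure, from 0 (fully open) to 1 (shut). In form: [[[dx, dy, dz, wx, wy, wz, fingers], ...]]. A call has exactly 10 rows; each row shifts and turns the commanded pose from where the row before left it, along the tool's axes as they then stand; what a row does not reach is not made up. Full scale, the value 1, is 0.12 m for a shift and 0.15 rad for a turn. A row lasts 1/8 s, in which the tool goes at most 62.5 mm and 10.7 degrees, less where a joint would pass 70% of its speed; a pose out of reach is approached as far as the arm can. A call with a number of a shift or a turn outside -1 to 1 is refused whole. A call with a gripper value outside its range is refused whole. The fingers move at their own pace and stop on an object; the grip force is fixed at half the most. Time passes only in rows, so rows that do not move let the fingers close, or fill a call up. It gives the time, the measured TCP pose, the force, the opening and the grip force at its end, in the units of the state.
- manip.state(): the state, without advancing time (a new reading comes with each control period).
- manip.grab_frame(name): name is "side" or "top"; returns a dict with "pixels" (480x640x3 uint8, blue, green, red), "depth" (480x640 float32, m along the optical axis (not along the pixel's ray), 0 where there is no reading), "vfov" (degrees; the focal length in pixels is half the picture's height over the tangent of half this angle, whatever the lens; pixels are square), "cx", "cy" (the principal point, pixels), "view" (4x4, takes a point from world to camera coordinates). Camera axes: x right, y down, z forward; pixel columns grow to the right and rows downward; lengths in m; the calibration is good to about 2 mm. A picture is of the moment at which its call begins.
- manip.job_done(): hands the job in; it is judged then, once.
The state is a dict: "time": time; "joint_pos": joint angles; "joint_vel": joint speeds; "joint_efforts": joint torques, N m; "tool_pos": TCP position; "tool_rot": TCP orientation; "contact_force": force on the tool from outside, world axes, zero at the start; "ft_torque": the same for the moment, N m; "gripper_width": opening from 0.0 (shut) to 1.0 (fully open); "grasp_force": force on a finger pad.
Only numpy, scipy, OpenCV 4.12 (cv2) and the standard library are available. Lean on these libraries where they do the work, as an engineer would, in place of code of your own. Each camera call takes 0.05 s, during which the arm holds its last target. There are 200 camera calls.

## Task

The receiving pan of the sample divider is to be brushed out before the next sample. Press the thumb lever on the gate gently down until the latch bar is lifted out of its catch, swing the gate wide open while the bar is up, then draw the pan out by its bow handle as far as it goes. Do not strain the lever or wrench the gate against its latch, and leave the things round about where they are.

Things in the scene. Friction and masses are not known exactly. Their poses are not given: they have to be found in the camera images.
- divider: Sample divider (riffle box), a grey sheet-steel box 196 mm wide, 172 deep, 200 high, fixed to the bench. Origin on the bench under the middle of its front; x points into the box, y to its left seen from the front, z up. The gate shuts the front at x = 0; it is open at the top up to x = 80 mm, where a shoulder slopes up (z = 70 to 100 mm) to the hopper (x = 108 to 172 mm).
- gate (a joint): Angle of the gate about its upright hinge at the left end (divider x 0, y +75 mm): 0 shut, grows as the free right edge swings out to the front, to 1.9 rad. A sheet 5 mm thick (6 at the top edge), 6 to 145 mm from the hinge, z = 16 to 99 mm; its back is bare, 20 mm free behind it. Light friction, stays where left. 
- gate_hinge (a point): Point on the gate's hinge line at z = 99 mm.
- gate_top (a point): Middle of the gate's top edge straight behind the thumb lever, 120 mm from the hinge, at z = 99 mm; moves with the gate. Pulled while the bar is still in, the gate strains the bar against the catch, which stands 20 N.
- bar_pivot (a point): Pivot of the latch bar on the gate's front, 30 mm from the hinge, z = 75 mm. The bar, 14 mm high, 8 thick, runs to the right; its end, 158 mm from the hinge, lies by its weight in a catch on the box's right flange. It must rise 6 mm there to pass the catch's front lip; a hood stops it 2 mm higher. The catch is adjustable: up to 5 mm higher or lower, not reported.
- thumb_pad (a point): Middle of the top of the thumb lever's pad: a steel plate 31 mm wide (along the gate), 26 deep, with a 5 mm upturned lip at its front edge, in front of the gate; 61 mm before the gate's middle plane, 120 mm from the hinge, z = 74 mm at rest. Moves with the lever.
- lever_pivot (a point): Pivot of the thumb lever, 32 mm behind the middle of its pad, z = 62 mm. Pressing the pad down lifts the bar with the lever's heel; it takes 1 to 5 N until the bar meets the hood after 8 to 19 mm (with the catch's height), where the force rises steeply. The lever bends above 14 N. Bar and lever drop when let go; from gate 0.2 rad on the bar is clear of the catch.
- pan (a joint): How far the receiving pan is drawn out to the front, along the divider's -x: 0 home to 0.080 m at its stop. It slides with about 2 N and stays where left. A steel tray 124 mm wide, 40 high, its front 26 mm behind the gate's plane; the shut gate holds it in.
- pan_grip (a point): Middle of the round cross bar of the pan's bow handle: bar 8 mm thick, along the divider's y, at z = 90 mm, bow 48 mm wide over its legs, standing 38 mm above the pan's front wall; 27 mm behind the gate's plane when the pan is home, 80 mm before the hopper. Moves with the pan.
- dish: Bystander: white porcelain evaporating dish, 84 mm wide, 32 mm high; origin under its middle.
- jar: Bystander: clear sample jar with a lid, 62 mm wide, 78 mm high; origin under its middle.
- brush: Bystander: brush with a wooden handle, 176 mm long, lying; origin under its middle.
- weight_500g: Bystander: the largest of three brass weights, 38 mm wide, 52 mm high; origin under its middle.
- stop_watch: Bystander: black digital stop-watch, 74 mm long, 17 mm high; origin under its middle.
- beech_block: Bystander: small beech block, 105 x 48 x 24 mm; origin under its middle.

How it is judged:
By the outcome, as a careful person would: the job done as asked, in the order asked, and still so for the second after the job is handed in, with the robot touching nothing.
It also fails if it takes over 64 s, if anything falls off the work surface, if the arm or the gripper's body presses on something with over 40 N, if the wrist force passes 120 N, or if a joint passes its speed limit or range.

## Working session

There is one attempt and no reset: what is moved stays moved. The work goes in short steps, Python scripts to look and compute and a tool call to move; the robot and the scene stay as the last step left them, time stands still between calls to the robot, and variables do not carry over. Pictures are saved under pics/ and viewed, at most 10 in all, crops included, and the job is handed in when it is done.

Besides the shell and the picture viewer there is one more tool, called after "Request:" as name(argument=value, ...), one argument or row to a line, values as JSON. move_arm: Moves the arm, as the interface text tells. Its arguments: {"type":"object","properties":{"plan":{"type":"array"}},"required":["plan"]}

```bash
mkdir -p pics
cat > h.py <<'E'
import numpy as np, cv2
from plant import manip
def grab(n):
    f=manip.grab_frame(n); h=f["pixels"].shape[0]
    f["f"]=h/2/np.tan(np.radians(f["vfov"])/2); f["T"]=np.linalg.inv(np.array(f["view"])); return f
def cloud(f):
    d=f["depth"]; v,u=np.mgrid[:d.shape[0],:d.shape[1]]
    P=np.stack([(u-f["cx"])/f["f"]*d,(v-f["cy"])/f["f"]*d,d],-1)
    W=P@f["T"][:3,:3].T+f["T"][:3,3]; W[d==0]=np.nan; return W
E
python3 - <<'E'
from h import *
for n in ("side","top"):
    f=grab(n); cv2.imwrite(f"pics/{n}0.png",f["pixels"]); np.savez(f"{n}0.npz",W=cloud(f),px=f["pixels"])
    print(n,f["vfov"],f["cx"],f["cy"],f["T"].round(3).tolist())
print(manip.state())
E
```

```text
side 48.25652335716832 319.8140057372295 237.25124217118028 [[-0.986, -0.103, 0.134, 0.282], [-0.168, 0.483, -0.86, 1.089], [0.024, -0.87, -0.493, 0.81], [0.0, 0.0, 0.0, 1.0]]
top 49.1415659792073 325.43357625112765 238.9796341846217 [[-0.066, -0.955, 0.29, 0.016], [-0.998, 0.063, -0.019, -0.133], [-0.0, -0.291, -0.957, 1.576], [0.0, 0.0, 0.0, 1.0]]
{'time': 0.1, 'joint_pos': array([-1.34000458e+00,  5.32819568e-02,  1.61415206e+00,  8.99585768e-06,
        1.47600477e+00, -1.19002690e-01]), 'joint_vel': array([ 0.00113497, -0.0009573 , -0.00054306,  0.00134152,  0.00015054,
       -0.00096252]), 'joint_efforts': array([ 5.00975002e-04, -3.94895875e+01, -3.71365499e+01, -6.85678901e-05,
        3.89717243e-03,  3.40567203e-05]), 'tool_pos': array([ 0.21406206, -0.58660019,  0.23019423]), 'tool_rot': array([-9.21876754e-04,  9.84744084e-01,  1.74006428e-01, -4.70972510e-05]), 'contact_force': array([ 0.47341061, -0.30016145,  0.50118894]), 'ft_torque': array([-0.02874904, -0.01772221, -0.02903412]), 'grasp_force': 0.0, 'gripper_width': 0.9997543967921882}
```

View pics/side0.png

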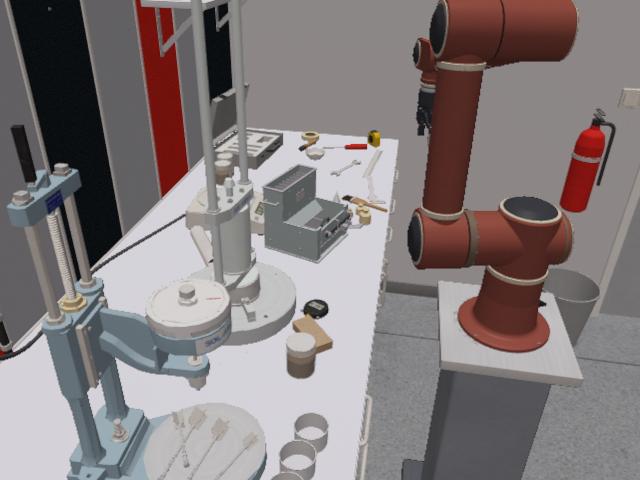

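View pics/top0.png

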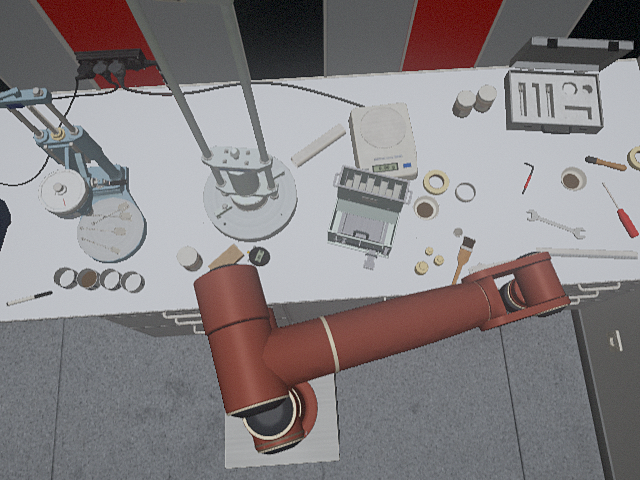

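Run:
```python
from h import *
t=np.load("top0.npz"); s=np.load("side0.npz")
a=cv2.resize(t["px"][150:290,310:490],(720,560),interpolation=cv2.INTER_CUBIC); cv2.imwrite("pics/tc.png",a)
a=cv2.resize(s["px"][155:265,250:400],(750,550),interpolation=cv2.INTER_CUBIC); cv2.imwrite("pics/sc.png",a)
for (u,v) in [(338,165),(411,182),(328,243),(390,258),(370,262),(360,247)]: print((u,v),t["W"][v,u].round(3))
W=np.concatenate([t["W"][150:290,310:490].reshape(-1,3),s["W"][155:265,250:400].reshape(-1,3)])
H=W[(abs(W[:,2]-.2)<.006)]; print(len(H),H.mean(0))
r=cv2.minAreaRect((H[:,:2]).astype(np.float32)); print(r)
```

```text
(338, 165) [ 0.742 -0.222  0.004]
(411, 182) [ 0.669 -0.454 -0.   ]
(328, 243) [ 0.48  -0.171  0.   ]
(390, 258) [ 0.419 -0.36  -0.   ]
(370, 262) [ 0.393 -0.29   0.072]
(360, 247) [ 0.453 -0.268  0.026]
729 [ 0.5921208  -0.3038209   0.19924087]
((0.5908875465393066, -0.3059581220149994), (0.20762774348258972, 0.0742960274219513), 71.07728576660156)
```

View pics/tc.png

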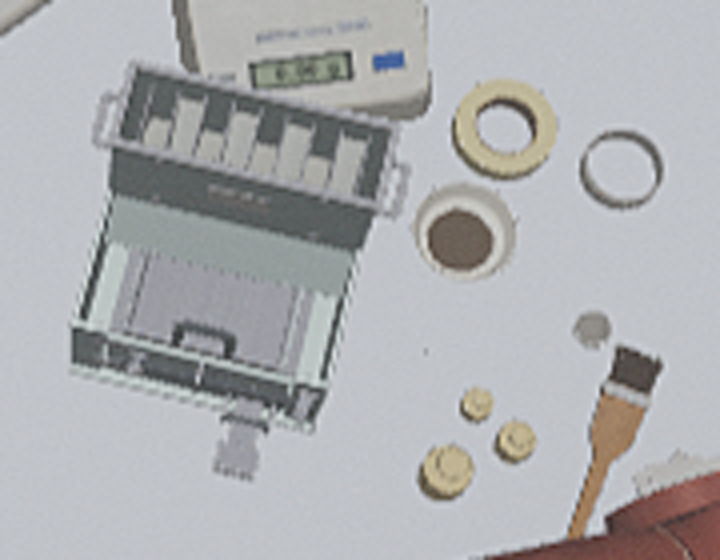

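View pics/sc.png

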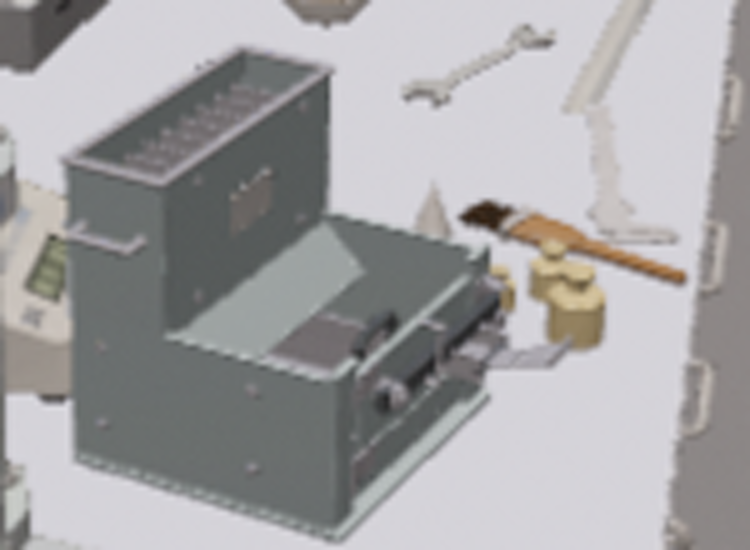

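```bash
cat >> h.py <<'E'
from scipy.spatial.transform import Rotation as R
def D2W(p,pose):  # divider -> world
    x,y,a=pose; p=np.asarray(p,float); c,s=np.cos(a),np.sin(a)
    return np.stack([x+c*p[...,0]-s*p[...,1],y+s*p[...,0]+c*p[...,1],p[...,2]],-1)
def W2D(p,pose):
    x,y,a=pose; c,s=np.cos(a),np.sin(a); q=np.asarray(p,float)-[x,y,0]
    return np.stack([c*q[...,0]+s*q[...,1],-s*q[...,0]+c*q[...,1],q[...,2]],-1)
E
python3 - <<'E'
from h import *
from scipy.optimize import least_squares
W=[np.load(n+"0.npz")["W"].reshape(-1,3) for n in ("top","side")]
W=[w[np.isfinite(w[:,0])] for w in W]
pose=np.array([.4585,-.2606,-.330])
for k in range(6):
    tol=[.015,.01,.007,.005,.005,.005][k]
    A=[];B=[]
    for w in W:
        d=W2D(w,pose)
        A.append(w[(abs(d[:,0]-.108)<tol)&(abs(d[:,1])<.085)&(d[:,2]>.11)&(d[:,2]<.185)])
        B.append(w[(abs(d[:,1]-.098)<tol)&(d[:,0]>.01)&(d[:,0]<.165)&(d[:,2]>.015)&(d[:,2]<.085)])
    print([len(a) for a in A+B])
    A=np.concatenate(A);B=np.concatenate(B)
    r=least_squares(lambda p:np.r_[W2D(A,p)[:,0]-.108,W2D(B,p)[:,1]-.098],pose,loss="soft_l1",f_scale=.002)
    pose=r.x; print(pose.round(4),np.sqrt((r.fun**2).mean()).round(4))
np.save("pose.npy",pose)
# residuals per feature per camera
for n,w in zip("ts",W):
    d=W2D(w,pose)
    def q(m,i,l): 
        if m.sum()>5: print(n,l,m.sum(),np.percentile(d[m][:,i],[5,25,50,75,95]).round(4))
    q((d[:,2]>.194)&(d[:,2]<.205)&(d[:,0]>.09)&(abs(d[:,1])<.13),0,"rim x")
    q((d[:,2]>.194)&(d[:,2]<.205)&(d[:,0]>.09)&(abs(d[:,1])<.13),1,"rim y")
    m=(d[:,0]<-.04)&(d[:,0]>-.085)&(abs(d[:,1]+.045)<.03)&(d[:,2]>.05)&(d[:,2]<.095)
    q(m,0,"pad x");q(m,1,"pad y");q(m,2,"pad z")
    m=(d[:,0]<.012)&(d[:,0]>-.02)&(abs(d[:,1])<.09)&(d[:,2]>.092)&(d[:,2]<.112)
    q(m,0,"gate x");q(m,2,"gate z")
    m=(d[:,0]<.045)&(d[:,0]>.015)&(abs(d[:,1])<.03)&(d[:,2]>.08)&(d[:,2]<.1)
    q(m,0,"grip x");q(m,1,"grip y");q(m,2,"grip z")
    m=(d[:,1]<.115)&(d[:,1]>.085)&(d[:,0]>.01)&(d[:,0]<.1)&(d[:,2]>.03)&(d[:,2]<.08)
    q(m,1,"left wall y")
    m=(d[:,0]>.1)&(d[:,0]<.12)&(abs(d[:,1])<.08)&(d[:,2]<.19)&(d[:,2]>.11)
    q(m,0,"hopper front x")
E
```

```text
[554, 684, 58, 988]
[ 0.4585 -0.2623 -0.3243] 0.0023
[551, 681, 48, 988]
[ 0.4585 -0.2623 -0.3243] 0.0022
[551, 682, 41, 979]
[ 0.4585 -0.2623 -0.3243] 0.0021
[551, 680, 36, 936]
[ 0.4585 -0.2623 -0.3241] 0.0019
[551, 680, 36, 937]
[ 0.4585 -0.2623 -0.3241] 0.0019
[551, 680, 36, 938]
[ 0.4585 -0.2623 -0.324 ] 0.0019
t rim x 606 [0.1071 0.1141 0.1693 0.638  0.6899]
t rim y 606 [-0.0982 -0.0643  0.0009  0.0611  0.0987]
t pad x 100 [-0.074  -0.0672 -0.0592 -0.0512 -0.0423]
t pad y 100 [-0.0582 -0.0513 -0.0446 -0.038  -0.0318]
t pad z 100 [0.067  0.0708 0.0736 0.0768 0.0815]
t gate x 167 [-0.0056 -0.0026 -0.001   0.0007  0.0035]
t gate z 167 [0.0928 0.0958 0.0986 0.1009 0.109 ]
t grip x 43 [0.02   0.0211 0.0228 0.0247 0.0264]
t grip y 43 [-0.0209 -0.013  -0.0001  0.0124  0.0207]
t grip z 43 [0.0845 0.0884 0.0929 0.0952 0.0972]
t left wall y 34 [0.0864 0.092  0.0933 0.0935 0.0937]
t hopper front x 554 [0.1065 0.1077 0.1085 0.1094 0.1107]
s rim x 451 [0.1053 0.1144 0.1662 0.6215 0.6841]
s rim y 451 [-0.0941 -0.06    0.0176  0.0775  0.1036]
s pad x 58 [-0.0757 -0.0723 -0.0607 -0.0532 -0.0422]
s pad y 58 [-0.0573 -0.0457 -0.0392 -0.0317 -0.0271]
s pad z 58 [0.0681 0.0717 0.0741 0.077  0.0832]
s gate x 143 [-0.0124 -0.0042 -0.0029 -0.0019  0.0012]
s gate z 143 [0.0927 0.0961 0.0989 0.1015 0.109 ]
s grip x 40 [0.0186 0.0202 0.0216 0.023  0.0251]
s grip y 40 [-0.0144 -0.0049  0.009   0.022   0.0259]
s grip z 40 [0.0806 0.0863 0.0912 0.0925 0.0945]
s left wall y 420 [0.0941 0.0968 0.0982 0.0999 0.1027]
s hopper front x 684 [0.105  0.1064 0.1075 0.1085 0.11  ]
```

```bash
cat >> h.py <<'E'
_p=np.load("pose.npy"); P=np.array([*D2W([-.001,.002,0],_p)[:2],_p[2]])
def tgt(x,y,z,th=0): # TCP in divider frame (x,y,z), yaw about vertical -th; tool y = divider x, tool x = divider y
    a=P[2]-th; c,s=np.cos(a),np.sin(a)
    return D2W([x,y,z],P), np.array([[-s,c,0],[c,s,0],[0,0,-1.]])
def gatept(r,off,z,th): # r from hinge along gate, off: behind(+)/front(-)
    c,s=np.cos(th),np.sin(th)
    return [0-r*s+off*c, .075-r*c-off*s, z, th]
def rows(start,targets,ns):
    """split start->targets in ns rows each, print 7-col rows w/o finger"""
    p,M=start
    for (q,N),n in zip(targets,ns):
        w=R.from_matrix(M.T@N).as_rotvec()/n; d=(q-p)/n
        for i in range(n):
            t=M.T@d; 
            if max(abs(t))>.06 or max(abs(w))>.15: print("BIG",t,w)
            print([round(float(v),3) for v in np.r_[t/.12,w/.15]])
            p=p+d; M=M@R.from_rotvec(w).as_matrix()
        p,M=q,N
def st():
    s=manip.state(); q=s["tool_rot"]; M=R.from_quat([q[1],q[2],q[3],q[0]]).as_matrix()
    x=W2D(s["tool_pos"],P)
    print("t",round(s["time"],2),"div",x.round(4),"yaw rel",round(float(np.arctan2(M[1,1],M[0,1])-P[2]),4),"tilt",M[:2,2].round(4),
      "F",W2D(s["contact_force"]+[P[0],P[1],0],P).round(2),"w",round(s["gripper_width"],3),"g",round(s["grasp_force"],1))
    return s["tool_pos"],M
E
python3 - <<'E'
from h import *
print(P); s=st()
rows(s,[tgt(-.0243,-.045,.20),tgt(-.0243,-.045,.14)],[9,1])
E
```

```text
[ 0.45819094 -0.26010536 -0.32402245]
t 0.1 div [-0.1275 -0.3872  0.2302] yaw rel -0.897 tilt [-0.0004  0.0018] F [ 0.54 -0.13  0.5 ] w 1.0 g 0.0
[0.272, -0.188, 0.028, -0.001, -0.001, -0.664]
[0.29, -0.16, 0.028, -0.001, -0.001, -0.664]
[0.304, -0.13, 0.028, -0.001, -0.001, -0.664]
[0.316, -0.099, 0.028, -0.001, -0.001, -0.664]
[0.324, -0.068, 0.028, -0.001, -0.001, -0.664]
[0.329, -0.035, 0.028, -0.001, -0.001, -0.664]
[0.331, -0.002, 0.028, -0.001, -0.001, -0.664]
[0.33, 0.031, 0.028, -0.001, -0.001, -0.664]
[0.325, 0.064, 0.028, -0.001, -0.001, -0.664]
[0.0, 0.0, 0.5, 0.0, 0.0, 0.0]
```

Request:
move_arm(
  plan=[
    [[0.272,-0.188,0.028,0,0,-0.664,0.3],[0.29,-0.16,0.028,0,0,-0.664,0.3],[0.304,-0.13,0.028,0,0,-0.664,0.3],[0.316,-0.099,0.028,0,0,-0.664,0.3],[0.324,-0.068,0.028,0,0,-0.664,0.3],[0.329,-0.035,0.028,0,0,-0.664,0.3],[0.331,-0.002,0.028,0,0,-0.664,0.3],[0.33,0.031,0.028,0,0,-0.664,0.3],[0.325,0.064,0.028,0,0,-0.664,0.3],[0,0,0.3,0,0,0,0.3]],
  ],
)

```text
time: 1.35
tool_pos: [0.4238, -0.295, 0.1674]
tool_rot: [0.003, 0.811, 0.585, 0.001]
contact_force: [0.9, -0.6, 0.4]
gripper_width: 0.697
grasp_force: 0.0
```

Run:
```python
from h import *
s=st()
rows(s,[tgt(-.0243,-.045,.112)],[2])
f=grab("side"); W=cloud(f); d=W2D(W,P); np.savez("s1.npz",W=W,px=f["pixels"])
cv2.imwrite("pics/s1.png",cv2.resize(f["pixels"][140:260,250:400],(750,600),interpolation=cv2.INTER_CUBIC))
f=grab("top"); np.savez("t1.npz",W=cloud(f),px=f["pixels"])
cv2.imwrite("pics/t1.png",cv2.resize(f["pixels"][170:290,300:450],(750,600),interpolation=cv2.INTER_CUBIC))
```

```text
t 1.35 div [-0.0215 -0.044   0.1674] yaw rel 0.0037 tilt [ 0.0048 -0.0038] F [ 1.06 -0.33  0.39] w 0.697 g 0.0
[-0.004, -0.013, 0.231, 0.019, 0.007, 0.012]
[-0.004, -0.012, 0.231, 0.019, 0.007, 0.012]
```

View pics/s1.png

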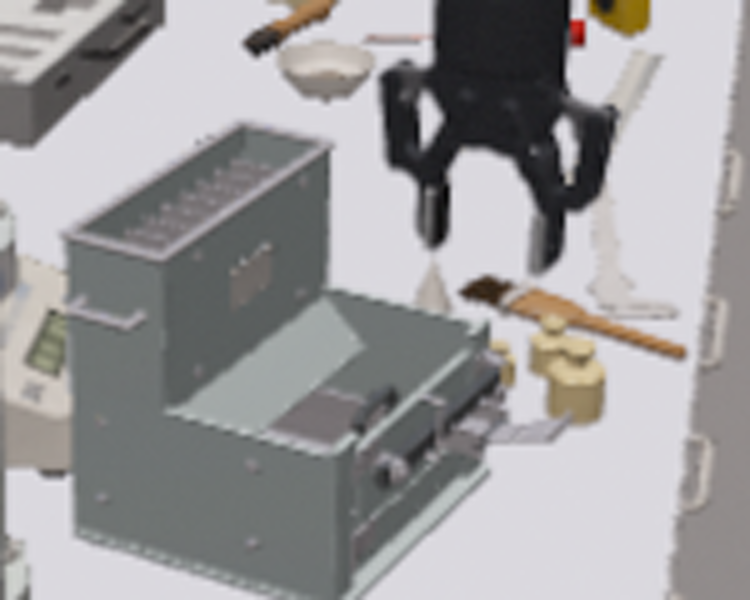

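Side view shows the gripper above the gate: rear fingertip at crop (433,245), front fingertip at (542,270), pad at about (535,430). Now I compare the fingertips by depth with the measured TCP.

Run:
```python
from h import *
for n in ("s1","t1"):
    z=np.load(n+".npz"); d=W2D(z["W"],P); g=z["px"].max(-1)
    m=(d[...,2]>.125)&(d[...,2]<.21)&(abs(d[...,0]+.024)<.075)&(abs(d[...,1]+.045)<.03)
    for l,mm in (("rear",m&(d[...,0]>-.02)),("front",m&(d[...,0]<-.03))):
        q=d[mm]
        if len(q)<5: print(n,l,len(q)); continue
        b=q[q[:,2]<q[:,2].min()+.03]; print(n,l,len(b),"zmin",np.sort(q[:,2])[:4].round(3),"x",np.percentile(b[:,0],[3,50,97]).round(4),"y",np.percentile(b[:,1],[3,50,97]).round(4))
```

```text
s1 rear 62 zmin [0.172 0.173 0.175 0.176] x [0.0061 0.0098 0.021 ] y [-0.056  -0.0397 -0.0304]
s1 front 62 zmin [0.174 0.174 0.175 0.176] x [-0.0663 -0.0585 -0.0528] y [-0.0531 -0.0379 -0.0306]
t1 rear 0
t1 front 0
```

Request:
move_arm(
  plan=[
    [[-0.004,-0.013,0.231,0.019,0.007,0.012,0.3],[-0.004,-0.012,0.2,0.019,0.007,0.012,0.3],[0,0,0,0,0,0,0.3],[0,0,0,0,0,0,0.3],[0,0,0,0,0,0,0.3],[0,0,0,0,0,0,0.3],[0,0,0,0,0,0,0.3],[0,0,0,0,0,0,0.3],[0,0,0,0,0,0,0.3],[0,0,0,0,0,0,0.3]],
  ],
)

```text
time: 2.7
tool_pos: [0.4179, -0.2955, 0.1133]
tool_rot: [-0.003, 0.813, 0.582, -0.001]
contact_force: [-0.1, 0.5, 0.1]
gripper_width: 0.699
grasp_force: 0.0
```

Run:
```python
from h import *
s=st()
```

```text
t 2.7 div [-0.0269 -0.0464  0.1133] yaw rel -0.0042 tilt [-0.0048  0.0039] F [-0.28  0.39  0.08] w 0.699 g 0.0
```

Run:
```python
from h import *
s=st()
rows(s,[tgt(-.0240,-.045,.1133),tgt(-.0240,-.045,.08)],[1,3])
```

```text
t 2.7 div [-0.0269 -0.0464  0.1133] yaw rel -0.0042 tilt [-0.0048  0.0039] F [-0.28  0.39  0.08] w 0.699 g 0.0
[0.011, 0.024, -0.0, -0.039, -0.015, -0.028]
[0.0, 0.0, 0.092, 0.0, 0.0, 0.0]
[0.0, 0.0, 0.092, 0.0, 0.0, 0.0]
[0.0, 0.0, 0.092, 0.0, 0.0, 0.0]
```

Request:
move_arm(
  plan=[
    [[0.012,0.024,0,-0.039,-0.015,-0.028,0.3],[0,0,0,0,0,0,0.3],[0,0,0.09,0,0,0,0.3],[0,0,0.09,0,0,0,0.3],[0,0,0.09,0,0,0,0.3],[0,0,0,0,0,0,0.3],[0,0,0,0,0,0,0.3],[0,0,0,0,0,0,0.3],[0,0,0,0,0,0,0.3],[0,0,0,0,0,0,0.3]],
  ],
)

```text
time: 3.95
tool_pos: [0.4212, -0.2952, 0.0812]
tool_rot: [0.0, 0.812, 0.584, 0.0]
contact_force: [-0.1, -0.4, 0.3]
gripper_width: 0.697
grasp_force: 0.0
```

Run:
```python
from h import *
s=st()
f=grab("side"); W=cloud(f); np.savez("s2.npz",W=W,px=f["pixels"])
cv2.imwrite("pics/s2.png",cv2.resize(f["pixels"][175:255,290:390],(750,600),interpolation=cv2.INTER_CUBIC))
```

```text
t 3.95 div [-0.0238 -0.045   0.0812] yaw rel -0.0 tilt [ 0.0005 -0.0005] F [ 0.01 -0.4   0.34] w 0.697 g 0.0
```

View pics/s2.png

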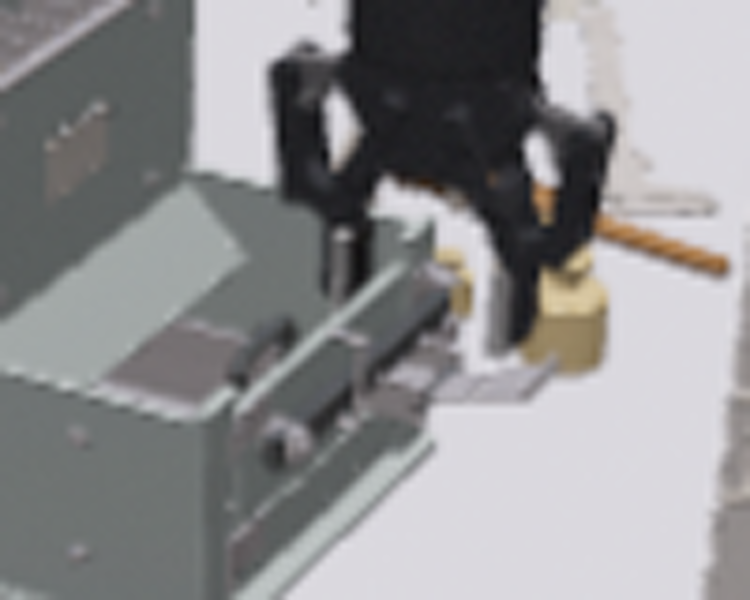

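Rear finger stands behind the gate (345,295) and the front finger above the pad (505,350, pad about 490,380), nothing touching. Descend slowly.

Request:
move_arm(
  plan=[
    [[0,0,0.02,0,0,0,0.3],[0,0,0.02,0,0,0,0.3],[0,0,0.02,0,0,0,0.3],[0,0,0.01,0,0,0,0.3],[0,0,0.01,0,0,0,0.3],[0,0,0,0,0,0,0.3],[0,0,0,0,0,0,0.3],[0,0,0,0,0,0,0.3],[0,0,0,0,0,0,0.3],[0,0,0,0,0,0,0.3]],
  ],
)

```text
time: 5.25
tool_pos: [0.4211, -0.2951, 0.0714]
tool_rot: [0.0, 0.812, 0.584, 0.0]
contact_force: [0.4, 0.1, 1.5]
gripper_width: 0.701
grasp_force: 0.0
```

Request:
move_arm(
  plan=[
    [[0,0,0.01,0,0,0,0.3],[0,0,0.01,0,0,0,0.3],[0,0,0.01,0,0,0,0.3],[0,0,0,0,0,0,0.3],[0,0,0,0,0,0,0.3],[0,0,0,0,0,0,0.3],[0,0,0,0,0,0,0.3],[0,0,0,0,0,0,0.3],[0,0,0,0,0,0,0.3],[0,0,0,0,0,0,0.3]],
  ],
)

```text
time: 6.5
tool_pos: [0.4211, -0.2951, 0.0677]
tool_rot: [0.0, 0.812, 0.584, -0.0]
contact_force: [-1.9, 0.6, 2.2]
gripper_width: 0.7
grasp_force: 0.7
```

Request:
move_arm(
  plan=[
    [[0,0,0.008,0,0,0,0.3],[0,0,0.008,0,0,0,0.3],[0,0,0,0,0,0,0.3],[0,0,0,0,0,0,0.3],[0,0,0,0,0,0,0.3],[0,0,0,0,0,0,0.3],[0,0,0,0,0,0,0.3],[0,0,0,0,0,0,0.3],[0,0,0,0,0,0,0.3],[0,0,0,0,0,0,0.3]],
  ],
)

```text
time: 7.75
tool_pos: [0.4211, -0.2951, 0.0658]
tool_rot: [0.0, 0.812, 0.584, -0.0]
contact_force: [-0.9, -0.4, 2.0]
gripper_width: 0.703
grasp_force: 0.7
```

Run:
```python
from h import *
s=st()
```

```text
t 7.75 div [-0.024  -0.045   0.0658] yaw rel 0.0 tilt [ 0.0001 -0.0002] F [-0.69 -0.68  2.04] w 0.703 g 0.7
```

Request:
move_arm(
  plan=[
    [[0,0,0.005,0,0,0,0.3],[0,0,0.005,0,0,0,0.3],[0,0,0,0,0,0,0.3],[0,0,0,0,0,0,0.3],[0,0,0,0,0,0,0.3],[0,0,0,0,0,0,0.3],[0,0,0,0,0,0,0.3],[0,0,0,0,0,0,0.3],[0,0,0,0,0,0,0.3],[0,0,0,0,0,0,0.3]],
  ],
)

```text
time: 9.0
tool_pos: [0.4211, -0.2951, 0.0646]
tool_rot: [0.0, 0.812, 0.584, -0.0]
contact_force: [-2.4, 0.9, 2.7]
gripper_width: 0.704
grasp_force: 1.2
```

Request:
move_arm(
  plan=[
    [[0,0,0.005,0,0,0,0.3],[0,0,0.005,0,0,0,0.3],[0,0,0,0,0,0,0.3],[0,0,0,0,0,0,0.3],[0,0,0,0,0,0,0.3],[0,0,0,0,0,0,0.3],[0,0,0,0,0,0,0.3],[0,0,0,0,0,0,0.3],[0,0,0,0,0,0,0.3],[0,0,0,0,0,0,0.3]],
  ],
)

```text
time: 10.25
tool_pos: [0.4211, -0.2951, 0.0634]
tool_rot: [0.0, 0.812, 0.584, -0.0]
contact_force: [-1.6, 0.9, 2.9]
gripper_width: 0.698
grasp_force: 1.2
```

Request:
move_arm(
  plan=[
    [[0,0,0.005,0,0,0,0.3],[0,0,0.005,0,0,0,0.3],[0,0,0,0,0,0,0.3],[0,0,0,0,0,0,0.3],[0,0,0,0,0,0,0.3],[0,0,0,0,0,0,0.3],[0,0,0,0,0,0,0.3],[0,0,0,0,0,0,0.3],[0,0,0,0,0,0,0.3],[0,0,0,0,0,0,0.3]],
  ],
)

```text
time: 11.5
tool_pos: [0.4211, -0.2951, 0.0622]
tool_rot: [0.0, 0.812, 0.584, 0.0]
contact_force: [-2.3, 0.5, 3.4]
gripper_width: 0.705
grasp_force: 1.3
```

Request:
move_arm(
  plan=[
    [[0,0,0.005,0,0,0,0.3],[0,0,0.003,0,0,0,0.3],[0,0,0,0,0,0,0.3],[0,0,0,0,0,0,0.3],[0,0,0,0,0,0,0.3],[0,0,0,0,0,0,0.3],[0,0,0,0,0,0,0.3],[0,0,0,0,0,0,0.3],[0,0,0,0,0,0,0.3],[0,0,0,0,0,0,0.3]],
  ],
)

```text
time: 12.75
tool_pos: [0.4211, -0.2951, 0.0613]
tool_rot: [0.0, 0.812, 0.584, -0.0]
contact_force: [-2.1, 0.5, 3.3]
gripper_width: 0.702
grasp_force: 1.5
```

Request:
move_arm(
  plan=[
    [[0,0,0.005,0,0,0,0.3],[0,0,0.005,0,0,0,0.3],[0,0,0,0,0,0,0.3],[0,0,0,0,0,0,0.3],[0,0,0,0,0,0,0.3],[0,0,0,0,0,0,0.3],[0,0,0,0,0,0,0.3],[0,0,0,0,0,0,0.3],[0,0,0,0,0,0,0.3],[0,0,0,0,0,0,0.3]],
  ],
)

```text
time: 14.0
tool_pos: [0.4211, -0.2951, 0.06]
tool_rot: [0.0, 0.812, 0.584, -0.0]
contact_force: [-1.8, 0.8, 2.9]
gripper_width: 0.698
grasp_force: 1.8
```

Run:
```python
from h import *
s=st()
f=grab("side"); np.savez("s3.npz",W=cloud(f),px=f["pixels"])
cv2.imwrite("pics/s3.png",cv2.resize(f["pixels"][195:245,315:382],(800,597),interpolation=cv2.INTER_CUBIC))
```

```text
t 14.0 div [-0.024 -0.045  0.06 ] yaw rel 0.0 tilt [ 0.     -0.0002] F [-1.99  0.16  2.86] w 0.698 g 1.8
```

View pics/s3.png

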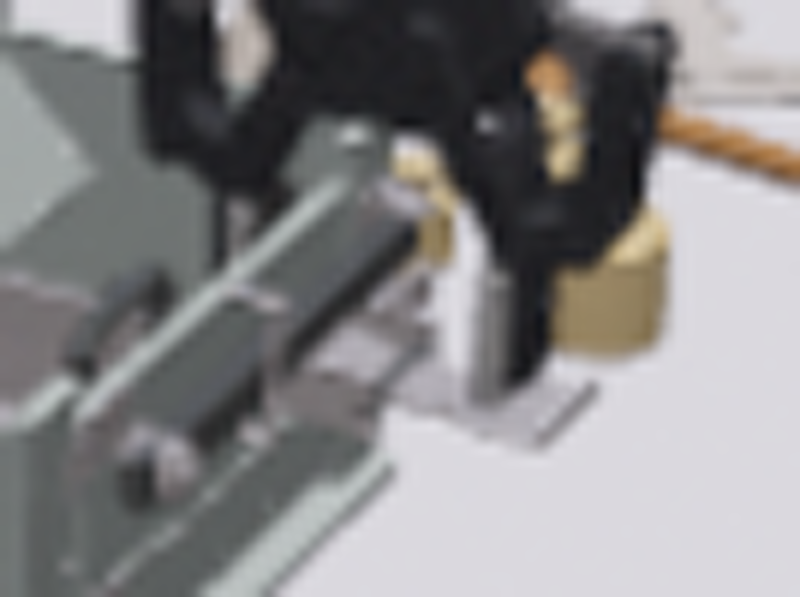

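The finger (500,390) sits squarely on the tilted-down pad, and the hood is not yet reached (force still 3 N). Continue.

Request:
move_arm(
  plan=[
    [[0,0,0.005,0,0,0,0.3],[0,0,0.005,0,0,0,0.3],[0,0,0,0,0,0,0.3],[0,0,0,0,0,0,0.3],[0,0,0,0,0,0,0.3],[0,0,0,0,0,0,0.3],[0,0,0,0,0,0,0.3],[0,0,0,0,0,0,0.3],[0,0,0,0,0,0,0.3],[0,0,0,0,0,0,0.3]],
  ],
)

```text
time: 15.3
tool_pos: [0.4211, -0.2951, 0.0588]
tool_rot: [0.0, 0.812, 0.584, -0.0]
contact_force: [-2.9, 0.9, 3.3]
gripper_width: 0.698
grasp_force: 1.9
```

Request:
move_arm(
  plan=[
    [[0,0,0.005,0,0,0,0.3],[0,0,0.004,0,0,0,0.3],[0,0,0,0,0,0,0.3],[0,0,0,0,0,0,0.3],[0,0,0,0,0,0,0.3],[0,0,0,0,0,0,0.3],[0,0,0,0,0,0,0.3],[0,0,0,0,0,0,0.3],[0,0,0,0,0,0,0.3],[0,0,0,0,0,0,0.3]],
  ],
)

```text
time: 16.55
tool_pos: [0.4211, -0.2951, 0.0578]
tool_rot: [0.0, 0.812, 0.584, -0.0]
contact_force: [-3.7, 0.3, 4.0]
gripper_width: 0.702
grasp_force: 2.0
```

Request:
move_arm(
  plan=[
    [[0,0,0.004,0,0,0,0.3],[0,0,0.004,0,0,0,0.3],[0,0,0,0,0,0,0.3],[0,0,0,0,0,0,0.3],[0,0,0,0,0,0,0.3],[0,0,0,0,0,0,0.3],[0,0,0,0,0,0,0.3],[0,0,0,0,0,0,0.3],[0,0,0,0,0,0,0.3],[0,0,0,0,0,0,0.3]],
  ],
)

```text
time: 17.8
tool_pos: [0.4211, -0.2951, 0.057]
tool_rot: [0.0, 0.812, 0.584, -0.0]
contact_force: [-3.1, 0.7, 5.1]
gripper_width: 0.702
grasp_force: 2.9
```

Run:
```python
from h import *
s=st()
f=grab("top"); W=cloud(f); s=grab("side"); V=cloud(s)
for n,w in (("t",W),("s",V)):
    d=W2D(w,P)
    m=(d[...,0]<-.04)&(d[...,0]>-.09)&(abs(d[...,1]+.045)<.03)&(d[...,2]>.03)&(d[...,2]<.085)
    q=d[m]; print(n,len(q)); 
    for a in np.arange(-.08,-.04,.005):
        k=q[(q[:,0]>=a)&(q[:,0]<a+.005)]
        if len(k): print(round(a,3),len(k),np.percentile(k[:,2],[10,50,90]).round(4))
```

```text
t 17.8 div [-0.024 -0.045  0.057] yaw rel 0.0 tilt [-0.     -0.0002] F [-3.2  -0.31  5.11] w 0.702 g 2.9
t 3
-0.08 2 [0.0595 0.0615 0.0634]
-0.075 1 [0.0583 0.0583 0.0583]
s 92
-0.08 10 [0.0602 0.0647 0.0657]
-0.075 5 [0.0611 0.0616 0.0637]
-0.07 22 [0.0598 0.068  0.0825]
-0.065 22 [0.0608 0.0655 0.0818]
-0.06 15 [0.063  0.0696 0.0803]
-0.055 4 [0.0617 0.0655 0.0789]
-0.05 6 [0.0613 0.063  0.0646]
-0.045 8 [0.0621 0.0641 0.0661]
```

Request:
move_arm(
  plan=[
    [[0,0,0.003,0,0,0,0.3],[0,0,0.003,0,0,0,0.3],[0,0,0,0,0,0,0.3],[0,0,0,0,0,0,0.3],[0,0,0,0,0,0,0.3],[0,0,0,0,0,0,0.3],[0,0,0,0,0,0,0.3],[0,0,0,0,0,0,0.3],[0,0,0,0,0,0,0.3],[0,0,0,0,0,0,0.3]],
  ],
)

```text
time: 19.15
tool_pos: [0.4211, -0.2951, 0.0567]
tool_rot: [-0.0, 0.812, 0.584, -0.0]
contact_force: [-5.4, 1.8, 7.3]
gripper_width: 0.699
grasp_force: 4.0
```

Run:
```python
from h import *
s=st(); z=s[0][2]
rows(s,[tgt(*gatept(.12,-.0265,z,0)),tgt(*gatept(.12,-.0265,z,.06))],[2,4])
```

```text
t 19.15 div [-0.024  -0.045   0.0567] yaw rel 0.0 tilt [-0.0002 -0.0001] F [-5.68 -0.    7.29] w 0.699 g 4.0
[0.0, -0.011, 0.0, -0.001, 0.0, 0.0]
[0.0, -0.011, 0.0, -0.001, 0.0, 0.0]
[0.004, -0.015, 0.0, 0.0, 0.0, 0.1]
[0.004, -0.015, 0.0, 0.0, 0.0, 0.1]
[0.003, -0.015, 0.0, 0.0, 0.0, 0.1]
[0.003, -0.015, 0.0, 0.0, 0.0, 0.1]
```

Request:
move_arm(
  plan=[
    [[0,-0.011,0,0,0,0,0.3],[0,-0.011,0,0,0,0,0.3],[0.002,-0.008,0,0,0,0.05,0.3],[0.002,-0.008,0,0,0,0.05,0.3],[0.002,-0.008,0,0,0,0.05,0.3],[0.002,-0.008,0,0,0,0.05,0.3],[0,0,0,0,0,0,0.3],[0,0,0,0,0,0,0.3],[0,0,0,0,0,0,0.3],[0,0,0,0,0,0,0.3]],
  ],
)

```text
time: 20.4
tool_pos: [0.4165, -0.2924, 0.0569]
tool_rot: [0.001, 0.821, 0.571, 0.001]
contact_force: [3.0, 1.7, 5.3]
gripper_width: 0.695
grasp_force: 2.7
```

Run:
```python
from h import *
s=st()
```

```text
t 20.4 div [-0.0292 -0.0439  0.0569] yaw rel -0.0305 tilt [ 0.003  -0.0011] F [2.34 2.6  5.31] w 0.695 g 2.7
```

Run:
```python
from h import *
s=st(); z=.0567
rows(s,[tgt(*gatept(.12,-.0265,z,.03)),tgt(*gatept(.12,-.0265,z,.08)),tgt(*gatept(.12,-.0265,z,.40))],[1,3,8])
```

```text
t 20.4 div [-0.0292 -0.0439  0.0569] yaw rel -0.0305 tilt [ 0.003  -0.0011] F [2.34 2.6  5.31] w 0.695 g 2.7
[-0.002, -0.007, 0.002, 0.021, -0.0, -0.004]
[0.004, -0.017, 0.0, 0.0, 0.0, 0.111]
[0.004, -0.017, 0.0, 0.0, 0.0, 0.111]
[0.004, -0.017, 0.0, 0.0, 0.0, 0.111]
[0.015, -0.038, 0.0, 0.0, 0.0, 0.267]
[0.014, -0.038, 0.0, 0.0, 0.0, 0.267]
[0.012, -0.039, 0.0, 0.0, 0.0, 0.267]
[0.01, -0.039, 0.0, 0.0, 0.0, 0.267]
[0.009, -0.04, 0.0, 0.0, 0.0, 0.267]
[0.007, -0.04, 0.0, 0.0, 0.0, 0.267]
[0.006, -0.04, 0.0, 0.0, 0.0, 0.267]
[0.004, -0.041, 0.0, 0.0, 0.0, 0.267]
```

Request:
move_arm(
  plan=[
    [[0,0,0,0,0,0,0.3],[0.004,-0.015,0,0,0,0.1,0.3],[0.004,-0.015,0,0,0,0.1,0.3],[0,0,0,0,0,0,0.3],[0,0,0,0,0,0,0.3],[0,0,0,0,0,0,0.3],[0,0,0,0,0,0,0.3],[0,0,0,0,0,0,0.3],[0,0,0,0,0,0,0.3],[0,0,0,0,0,0,0.3]],
  ],
)

```text
time: 21.65
tool_pos: [0.4133, -0.2902, 0.0569]
tool_rot: [0.001, 0.829, 0.559, 0.001]
contact_force: [3.0, 0.8, 5.6]
gripper_width: 0.699
grasp_force: 2.8
```

Run:
```python
from h import *
s=st()
f=grab("side"); np.savez("s4.npz",W=cloud(f),px=f["pixels"])
cv2.imwrite("pics/s4.png",cv2.resize(f["pixels"][190:265,300:400],(800,600),interpolation=cv2.INTER_CUBIC))
```

```text
t 21.65 div [-0.033  -0.0429  0.0569] yaw rel -0.0605 tilt [ 0.0025 -0.0011] F [2.61 1.68 5.61] w 0.699 g 2.8
```

View pics/s4.png

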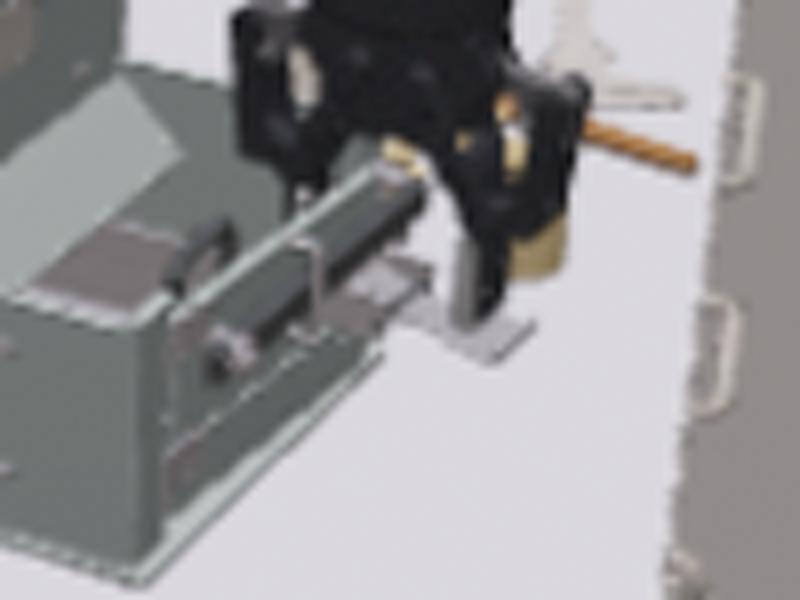

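Gate moves (its free end is off the flange), lever held down with 5–6 N, and forces stay low. Continue the swing.

Request:
move_arm(
  plan=[
    [[0.004,-0.018,0,0.01,0,0.12,0.3],[0.005,-0.022,0,0.01,0,0.16,0.3],[0.01,-0.036,0,0,0,0.26,0.3],[0.01,-0.038,0,0,0,0.27,0.3],[0.01,-0.039,0,0,0,0.27,0.3],[0.01,-0.039,0,0,0,0.27,0.3],[0.009,-0.039,0,0,0,0.27,0.3],[0.009,-0.039,0,0,0,0.27,0.3],[0,0,0,0,0,0,0.3],[0,0,0,0,0,0,0.3]],
  ],
)

```text
time: 22.95
tool_pos: [0.3879, -0.2671, 0.056]
tool_rot: [-0.001, 0.9, 0.437, -0.001]
contact_force: [0.9, 0.8, 3.5]
gripper_width: 0.699
grasp_force: 1.7
```

Run:
```python
from h import *
s=st()
print(gatept(.12,-.0265,0,.345))
z=s[0][2]
rows(s,[tgt(*gatept(.12,-.0265,z,.40)),tgt(*gatept(.12,-.0265,z,1.2))],[1,9])
```

```text
t 22.95 div [-0.0644 -0.029   0.056 ] yaw rel -0.3432 tilt [-0.0029  0.0012] F [0.59 1.01 3.48] w 0.699 g 1.7
[np.float64(-0.06552210076380754), np.float64(-0.0289668423657151), 0, 0.345]
[0.011, -0.063, 0.0, -0.02, 0.006, 0.379]
[0.051, -0.072, 0.0, 0.0, 0.0, 0.593]
[0.045, -0.077, 0.0, 0.0, 0.0, 0.593]
[0.038, -0.08, 0.0, 0.0, 0.0, 0.593]
[0.03, -0.083, 0.0, 0.0, 0.0, 0.593]
[0.023, -0.086, 0.0, 0.0, 0.0, 0.593]
[0.015, -0.087, 0.0, 0.0, 0.0, 0.593]
[0.007, -0.088, 0.0, 0.0, 0.0, 0.593]
[-0.0, -0.089, 0.0, 0.0, 0.0, 0.593]
[-0.008, -0.088, 0.0, 0.0, 0.0, 0.593]
```

Run:
```python
from h import *
s=st()
z=s[0][2]-.0003
th=np.r_[.40,np.arange(.48,1.2,.08)]
T=[tgt(*gatept(.12,-.0265,z,t)) for t in th]
rows(s,T,[1]*len(T))
for t in (1.12,1.4,1.6,1.75):
    p=tgt(*gatept(.12,-.0265,z,t))[0]; print(t,p.round(3),np.hypot(*p[:2]))
w=np.load("top0.npz")["W"]
for u,v in [(260,257),(228,257),(420,267),(190,258)]: print(w[v,u].round(3))
```

```text
t 22.95 div [-0.0644 -0.029   0.056 ] yaw rel -0.3432 tilt [-0.0029  0.0012] F [0.59 1.01 3.48] w 0.699 g 1.7
[0.011, -0.063, 0.003, -0.02, 0.006, 0.379]
[0.021, -0.079, 0.0, 0.0, 0.0, 0.533]
[0.021, -0.079, 0.0, 0.0, 0.0, 0.533]
[0.021, -0.079, 0.0, 0.0, 0.0, 0.533]
[0.021, -0.079, 0.0, 0.0, 0.0, 0.533]
[0.021, -0.079, 0.0, 0.0, 0.0, 0.533]
[0.021, -0.079, 0.0, 0.0, 0.0, 0.533]
[0.021, -0.079, 0.0, 0.0, 0.0, 0.533]
[0.021, -0.079, 0.0, 0.0, 0.0, 0.533]
[0.021, -0.079, 0.0, 0.0, 0.0, 0.533]
1.12 [ 0.36  -0.178  0.056] 0.40126939527693994
1.4 [ 0.368 -0.145  0.056] 0.3949079695106475
1.6 [ 0.379 -0.123  0.056] 0.3980089287218982
1.75 [ 0.39  -0.108  0.056] 0.40439259704280156
[0.446 0.041 0.013]
[0.448 0.136 0.029]
[ 0.374 -0.44   0.047]
[0.438 0.24  0.079]
```

Request:
move_arm(
  plan=[
    [[0.011,-0.063,0.002,-0.02,0.006,0.379,0.3],[0.021,-0.079,0,0,0,0.533,0.3],[0.021,-0.079,0,0,0,0.533,0.3],[0.021,-0.079,0,0,0,0.533,0.3],[0.021,-0.079,0,0,0,0.533,0.3],[0.021,-0.079,0,0,0,0.533,0.3],[0.021,-0.079,0,0,0,0.533,0.3],[0.021,-0.079,0,0,0,0.533,0.3],[0.021,-0.079,0,0,0,0.533,0.3],[0.01,-0.04,0,0,0,0.266,0.3]],
  ],
)

```text
time: 24.2
tool_pos: [0.36, -0.1833, 0.0562]
tool_rot: [0.001, 0.997, 0.083, 0.0]
contact_force: [1.7, -1.6, 3.9]
gripper_width: 0.7
grasp_force: 1.6
```

Run:
```python
from h import *
s=st()
z=s[0][2]
th=np.r_[1.14,np.arange(1.21,1.71,.07)]
T=[tgt(*gatept(.12,-.0265,z,t)) for t in th]
rows(s,T,[1]*len(T))
```

```text
t 24.2 div [-0.1175  0.0416  0.0562] yaw rel -1.0806 tilt [ 0.0009 -0.0018] F [ 2.14 -0.92  3.85] w 0.7 g 1.6
[0.01, -0.064, -0.0, 0.012, -0.004, 0.396]
[0.018, -0.069, 0.0, 0.0, 0.0, 0.467]
[0.018, -0.069, 0.0, 0.0, 0.0, 0.467]
[0.018, -0.069, 0.0, 0.0, 0.0, 0.467]
[0.018, -0.069, 0.0, 0.0, 0.0, 0.467]
[0.018, -0.069, 0.0, 0.0, 0.0, 0.467]
[0.018, -0.069, 0.0, 0.0, 0.0, 0.467]
[0.018, -0.069, 0.0, 0.0, 0.0, 0.467]
[0.018, -0.069, 0.0, 0.0, 0.0, 0.467]
```

Request:
move_arm(
  plan=[
    [[0.01,-0.05,0,0,0,0.33,0.3],[0.018,-0.069,0,0,0,0.467,0.3],[0.018,-0.069,0,0,0,0.467,0.3],[0.018,-0.069,0,0,0,0.467,0.3],[0.018,-0.069,0,0,0,0.467,0.3],[0.018,-0.069,0,0,0,0.467,0.3],[0.018,-0.069,0,0,0,0.467,0.3],[0.018,-0.069,0,0,0,0.467,0.3],[0.01,-0.035,0,0,0,0.24,0.3],[0,0,0,0,0,0,0.3]],
  ],
)

```text
time: 25.45
tool_pos: [0.3831, -0.1179, 0.0561]
tool_rot: [0.0, 0.979, -0.203, 0.0]
contact_force: [1.6, 0.2, 3.4]
gripper_width: 0.7
grasp_force: 1.8
```

Run:
```python
from h import *
s=st()
f=grab("top"); np.savez("t5.npz",W=cloud(f),px=f["pixels"])
cv2.imwrite("pics/t5.png",cv2.resize(f["pixels"][160:310,250:450],(800,600),interpolation=cv2.INTER_CUBIC))
```

```text
t 25.45 div [-0.1164  0.1109  0.0561] yaw rel -1.6546 tilt [ 0.0008 -0.0011] F [1.45 0.65 3.38] w 0.7 g 1.8
```

View pics/t5.png

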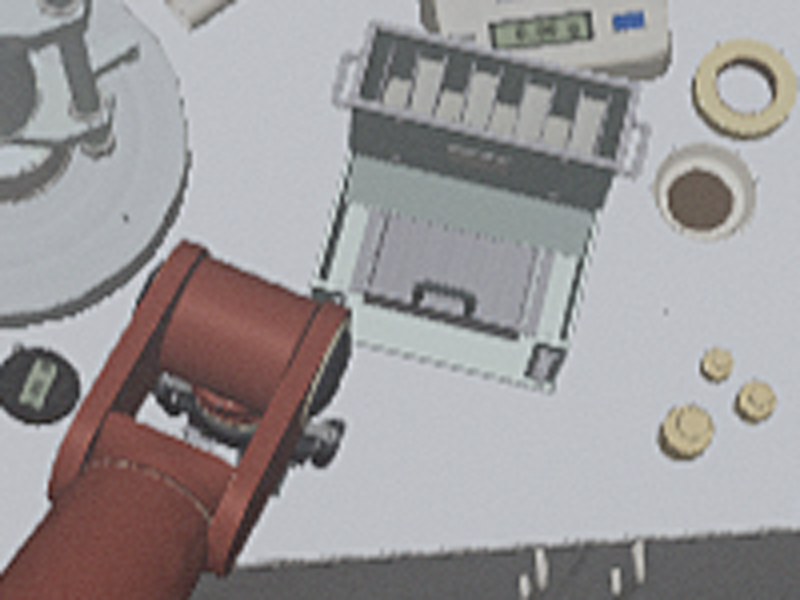

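Top view: gate swung out to the left (hidden under the wrist), box front clear, pan handle at crop (445,298). A little farther, then lift off.

Request:
move_arm(
  plan=[
    [[0.018,-0.069,0,0,0,0.467,0.3],[0.01,-0.035,0,0,0,0.24,0.3],[0,0,0,0,0,0,0.3],[0,0.02,0,0,0,0,0.3],[0,0,-0.06,0,0,0,0.3],[0,0,-0.1,0,0,0,0.3],[0,0,-0.25,0,0,0,0.3],[0,0,-0.35,0,0,0,0.3],[0,0,-0.35,0,0,0,0.3],[0,0,0,0,0,0,0.3]],
  ],
)

```text
time: 26.75
tool_pos: [0.3917, -0.1108, 0.1938]
tool_rot: [0.001, 0.967, -0.255, 0.004]
contact_force: [-0.3, -0.8, -0.3]
gripper_width: 0.698
grasp_force: 0.0
```

Run:
```python
from h import *
s=st()
rows(s,[tgt(.027,0,.185),tgt(.027,0,.135)],[12,1])
f=grab("top"); np.savez("t6.npz",W=cloud(f),px=f["pixels"]); d=W2D(cloud(f),P)
g=grab("side"); np.savez("s6.npz",W=cloud(g),px=g["pixels"]); e=W2D(cloud(g),P)
for n,q in (("t",d),("s",e)):
    m=(abs(q[...,0]-.027)<.012)&(abs(q[...,1])<.03)&(q[...,2]>.08)&(q[...,2]<.1); k=q[m]
    if len(k)>3: print(n,len(k),np.percentile(k,[5,50,95],axis=0).round(4))
    m=(q[...,0]<-.02)&(q[...,0]>-.16)&(q[...,1]>.05)&(q[...,1]<.15)&(q[...,2]>.09)&(q[...,2]<.106); k=q[m]
    if len(k)>3: print("gate",len(k),np.polyfit(k[:,0],k[:,1],1),np.percentile(k,[5,50,95],axis=0).round(3))
```

```text
t 26.75 div [-0.1105  0.1204  0.1938] yaw rel -1.7616 tilt [ 0.0076 -0.004 ] F [ 0.01 -0.88 -0.33] w 0.698 g 0.0
[0.11, 0.064, 0.007, 0.004, -0.004, -0.979]
[0.099, 0.079, 0.007, 0.004, -0.004, -0.979]
[0.086, 0.093, 0.007, 0.004, -0.004, -0.979]
[0.072, 0.105, 0.007, 0.004, -0.004, -0.979]
[0.056, 0.114, 0.007, 0.004, -0.004, -0.979]
[0.039, 0.121, 0.007, 0.004, -0.004, -0.979]
[0.02, 0.125, 0.006, 0.004, -0.004, -0.979]
[0.002, 0.127, 0.006, 0.004, -0.004, -0.979]
[-0.017, 0.126, 0.006, 0.004, -0.004, -0.979]
[-0.035, 0.122, 0.006, 0.004, -0.004, -0.979]
[-0.052, 0.116, 0.006, 0.004, -0.004, -0.979]
[-0.069, 0.107, 0.006, 0.004, -0.004, -0.979]
[0.0, 0.0, 0.417, 0.0, 0.0, 0.0]
t 42 [[ 0.0213 -0.0221  0.084 ]
 [ 0.0244 -0.001   0.0916]
 [ 0.0282  0.0188  0.0977]]
gate 61 [-0.18002775  0.07360039] [[-0.138  0.077  0.094]
 [-0.101  0.09   0.1  ]
 [-0.026  0.099  0.104]]
s 38 [[ 0.0185 -0.0177  0.082 ]
 [ 0.0222  0.0068  0.0915]
 [ 0.027   0.0235  0.0974]]
gate 155 [-0.17807615  0.07814202] [[-0.139  0.082  0.091]
 [-0.082  0.093  0.096]
 [-0.027  0.105  0.101]]
```

Request:
move_arm(
  plan=[
    [[0.11,0.064,0.007,0,0,-0.979,0.53],[0.099,0.079,0.007,0,0,-0.979,0.53],[0.086,0.093,0.007,0,0,-0.979,0.53],[0.072,0.105,0.007,0,0,-0.979,0.53],[0.056,0.114,0.007,0,0,-0.979,0.53],[0.039,0.121,0.007,0,0,-0.979,0.53],[0.02,0.125,0.006,0,0,-0.979,0.53],[0.002,0.127,0.006,0,0,-0.979,0.53],[-0.017,0.126,0.006,0,0,-0.979,0.53],[-0.035,0.122,0.006,0,0,-0.979,0.53]],
  ],
)

```text
time: 28.1
tool_pos: [0.4656, -0.241, 0.1788]
tool_rot: [-0.002, 0.887, 0.461, -0.001]
contact_force: [-0.2, 0.2, -0.1]
gripper_width: 0.471
grasp_force: 0.0
```

Request:
move_arm(
  plan=[
    [[-0.052,0.116,0.006,0,0,-0.979,0.53],[-0.069,0.1,0.006,0,0,-0.979,0.53],[0,0,0.2,0,0,0,0.53],[0,0,0.2,0,0,0,0.53],[0,0,0,0,0,0,0.53],[0,0,0,0,0,0,0.53],[0,0,0,0,0,0,0.53],[0,0,0,0,0,0,0.53],[0,0,0,0,0,0,0.53],[0,0,0,0,0,0,0.53]],
  ],
)

```text
time: 29.35
tool_pos: [0.4813, -0.2675, 0.1321]
tool_rot: [0.0, 0.812, 0.584, 0.0]
contact_force: [-0.6, -0.3, 0.2]
gripper_width: 0.472
grasp_force: 0.0
```

Run:
```python
from h import *
s=st()
z=s[0][2]
rows(s,[tgt(.025,0.0,z),tgt(.025,0,.069)],[1,4])
```

```text
t 29.35 div [0.0243 0.0004 0.1321] yaw rel 0.0005 tilt [ 0.0005 -0.0005] F [-0.43 -0.46  0.25] w 0.472 g 0.0
[-0.003, 0.006, 0.0, 0.004, 0.002, 0.003]
[0.0, 0.0, 0.131, 0.0, 0.0, 0.0]
[0.0, 0.0, 0.131, 0.0, 0.0, 0.0]
[0.0, 0.0, 0.131, 0.0, 0.0, 0.0]
[0.0, 0.0, 0.131, 0.0, 0.0, 0.0]
```

Request:
move_arm(
  plan=[
    [[0,0,0.131,0,0,0,0.53],[0,0,0.131,0,0,0,0.53],[0,0,0.131,0,0,0,0.53],[0,0,0.131,0,0,0,0.53],[0,0,0,0,0,0,0.53],[0,0,0,0,0,0,0.53],[0,0,0,0,0,0,0.53],[0,0,0,0,0,0,0.53],[0,0,0,0,0,0,0.53],[0,0,0,0,0,0,0.53]],
  ],
)

```text
time: 30.6
tool_pos: [0.4813, -0.2674, 0.0691]
tool_rot: [0.0, 0.812, 0.584, 0.0]
contact_force: [0.3, 0.6, 0.6]
gripper_width: 0.47
grasp_force: 0.0
```

Request:
move_arm(
  plan=[
    [[0,0,0,0,0,0,0.7],[0,0,0,0,0,0,0.7],[0,0,0,0,0,0,0.85],[0,0,0,0,0,0,0.95],[0,0,0,0,0,0,1],[0,0,0,0,0,0,1],[0,0,0,0,0,0,1],[0,0,0,0,0,0,1],[0,0,0,0,0,0,1],[0,0,0,0,0,0,1]],
  ],
)

```text
time: 31.85
tool_pos: [0.4813, -0.2674, 0.069]
tool_rot: [0.0, 0.812, 0.584, 0.0]
contact_force: [-0.4, 1.1, 1.8]
gripper_width: 0.072
grasp_force: 58.5
```

Run:
```python
from h import *
s=st()
```

```text
t 31.85 div [0.0242 0.0004 0.069 ] yaw rel 0.0005 tilt [ 0.0003 -0.0003] F [-0.72  0.89  1.79] w 0.072 g 58.5
```

Handle gripped (opening about 6–8 mm, 58 N). Draw.

Request:
move_arm(
  plan=[
    [[0,-0.04,0,0,0,0,1],[0,-0.08,0,0,0,0,1],[0,-0.08,0,0,0,0,1],[0,-0.08,0,0,0,0,1],[0,-0.08,0,0,0,0,1],[0,-0.08,0,0,0,0,1],[0,-0.08,0,0,0,0,1],[0,-0.06,0,0,0,0,1],[0,0,0,0,0,0,1],[0,0,0,0,0,0,1]],
  ],
)

```text
time: 33.1
tool_pos: [0.4149, -0.2452, 0.069]
tool_rot: [-0.0, 0.812, 0.584, -0.0]
contact_force: [-2.1, 1.1, 3.7]
gripper_width: 0.071
grasp_force: 59.4
```

Run:
```python
from h import *
s=st()
```

```text
t 33.1 div [-0.0458  0.0004  0.069 ] yaw rel 0.0005 tilt [-0.0008  0.0002] F [-2.31  0.43  3.65] w 0.071 g 59.4
```

Request:
move_arm(
  plan=[
    [[0,-0.016,0,0,0,0,1],[0,-0.016,0,0,0,0,1],[0,-0.016,0,0,0,0,1],[0,-0.008,0,0,0,0,1],[0,0,0,0,0,0,1],[0,0,0,0,0,0,1],[0,0,0,0,0,0,1],[0,0,0,0,0,0,1],[0,0,0,0,0,0,1],[0,0,0,0,0,0,1]],
  ],
)

```text
time: 34.35
tool_pos: [0.4092, -0.2433, 0.069]
tool_rot: [0.001, 0.812, 0.584, 0.0]
contact_force: [4.9, -1.1, -0.6]
gripper_width: 0.064
grasp_force: 59.0
```

Request:
move_arm(
  plan=[
    [[0,-0.008,0,0,0,0,1],[0,-0.006,0,0,0,0,1],[0,0,0,0,0,0,1],[0,0,0,0,0,0,1],[0,0,0,0,0,0,1],[0,0,0,0,0,0,1],[0,0,0,0,0,0,1],[0,0,0,0,0,0,1],[0,0,0,0,0,0,1],[0,0,0,0,0,0,1]],
  ],
)

```text
time: 35.6
tool_pos: [0.4092, -0.2433, 0.0691]
tool_rot: [0.003, 0.812, 0.584, 0.002]
contact_force: [11.1, -2.7, -5.9]
gripper_width: 0.07
grasp_force: 58.6
```

Run:
```python
from h import *
s=st()
```

```text
t 35.6 div [-0.0518  0.0004  0.0691] yaw rel 0.0002 tilt [ 0.0056 -0.0023] F [11.33  1.01 -5.94] w 0.07 g 58.6
```

Stop reached (force rising to 11 N at about 79 mm). Release and lift away.

Request:
move_arm(
  plan=[
    [[0,0,0,0,0,0,0.6],[0,0,0,0,0,0,0.6],[0,0,0,0,0,0,0.6],[0,0,0,0,0,0,0.6],[0,0,0,0,0,0,0.6],[0,0,-0.2,0,0,0,0.6],[0,0,-0.4,0,0,0,0.6],[0,0,-0.4,0,0,0,0.6],[0,0,-0.4,0,0,0,0.6],[0,0,0,0,0,0,0.6]],
  ],
)

```text
time: 36.85
tool_pos: [0.4092, -0.2442, 0.2425]
tool_rot: [0.005, 0.812, 0.584, 0.001]
contact_force: [-0.6, 0.0, -0.7]
gripper_width: 0.402
grasp_force: 0.0
```

Request:
move_arm(
  plan=[
    [[-0.3,0,0,0,0,0,0.6],[-0.4,0,0,0,0,0,0.6],[-0.4,0,0,0,0,0,0.6],[-0.4,0,0,0,0,0,0.6],[-0.3,0,0,0,0,0,0.6],[0,0,0,0,0,0,0.6],[0,0,0,0,0,0,0.6],[0,0,0,0,0,0,0.6],[0,0,0,0,0,0,0.6],[0,0,0,0,0,0,0.6]],
  ],
)

```text
time: 38.1
tool_pos: [0.3389, -0.4469, 0.2371]
tool_rot: [0.0, 0.812, 0.584, 0.0]
contact_force: [-0.2, -0.4, -0.9]
gripper_width: 0.402
grasp_force: 0.0
```

Run:
```python
from h import *
s=st()
f=grab("top"); q=W2D(cloud(f),P)
cv2.imwrite("pics/t9.png",cv2.resize(f["pixels"][160:310,250:450],(800,600),interpolation=cv2.INTER_CUBIC))
m=(q[...,0]<-.035)&(q[...,0]>-.075)&(abs(q[...,1])<.03)&(q[...,2]>.08)&(q[...,2]<.1); print(np.percentile(q[m],[5,50,95],axis=0).round(4))
m=(q[...,0]<-.02)&(q[...,0]>-.16)&(q[...,1]>.06)&(q[...,1]<.15)&(q[...,2]>.09)&(q[...,2]<.106); k=q[m]; print(np.polyfit(k[:,0],k[:,1],1))
```

```text
t 38.1 div [-0.0536 -0.215   0.2371] yaw rel 0.0013 tilt [ 0.0004 -0.0005] F [-0.03 -0.39 -0.93] w 0.402 g 0.0
[[-0.0548 -0.0223  0.082 ]
 [-0.0516 -0.0025  0.0916]
 [-0.0483  0.0194  0.0973]]
[-0.17363304  0.07497493]
```

View pics/t9.png

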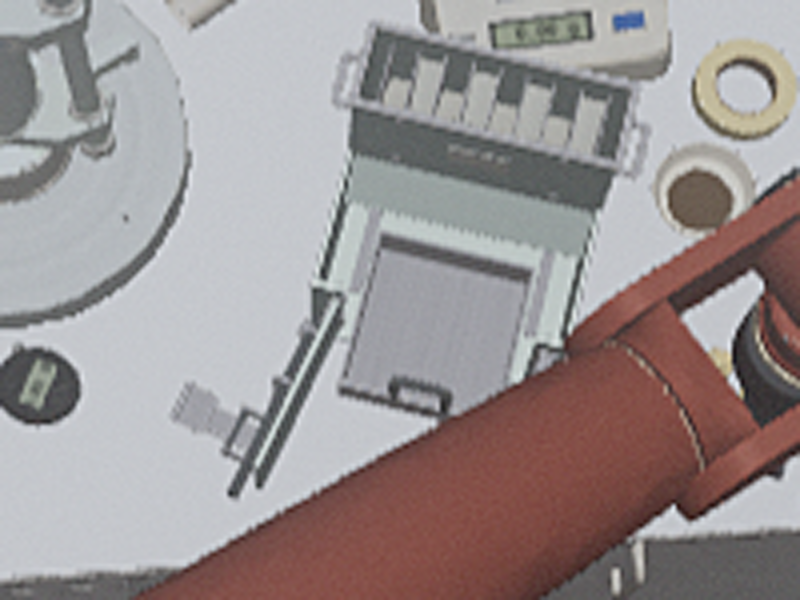

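Gate open at about 1.75 rad, lever released, bystanders untouched, pan out (handle at crop (420,393)). Camera travel reads about 76 mm, so I check it more finely.

Run:
```python
from h import *
for n in ("top","side"):
    a=np.load(n[0]+"6.npz")["px"]; f=grab(n); b=f["pixels"]; 
    K=f["f"]; V=np.array(f["view"])
    def proj(p):
        c=V@np.r_[D2W(p,P),1]; return np.array([f["cx"]+K*c[0]/c[2],f["cy"]+K*c[1]/c[2]])
    r0=proj([.027,0,.088]).round().astype(int)
    h,w=(9,13)
    T=a[r0[1]-h:r0[1]+h+1,r0[0]-w:r0[0]+w+1]
    g=proj([-.053,0,.088]).round().astype(int)
    up=4; T4=cv2.resize(T,None,fx=up,fy=up,interpolation=cv2.INTER_CUBIC)
    S=b[g[1]-h-8:g[1]+h+9,g[0]-w-8:g[0]+w+9]; S4=cv2.resize(S,None,fx=up,fy=up,interpolation=cv2.INTER_CUBIC)
    _,v,_,l=cv2.minMaxLoc(cv2.matchTemplate(S4,T4,cv2.TM_CCOEFF_NORMED))
    sh=g-8+np.array(l)/up-r0
    # travel d such that projected shift best matches
    ds=np.arange(.06,.095,.0005); e=[np.linalg.norm(proj([.027-d,0,.088])-proj([.027,0,.088])-sh) for d in ds]
    print(n,"score",round(v,3),"shift",sh,"travel",ds[np.argmin(e)],"res px",min(e))
```

```text
top score 0.872 shift [-6.  23.5] travel 0.07500000000000001 res px 0.04967571427540494
side score 0.305 shift [23.  7.] travel 0.07450000000000001 res px 0.7525799499025404
```

Run:
```python
from h import *
s=st()
rows(s,[tgt(-.054,0,.22),tgt(-.054,0,.135)],[5,2])
```

```text
t 38.25 div [-0.0537 -0.2154  0.2371] yaw rel 0.0008 tilt [ 0.0003 -0.0005] F [-0.9   0.16 -0.19] w 0.402 g 0.0
[0.359, -0.0, 0.028, 0.001, 0.0, 0.001]
[0.359, -0.0, 0.028, 0.001, 0.0, 0.001]
[0.359, -0.0, 0.028, 0.001, 0.0, 0.001]
[0.359, -0.0, 0.028, 0.001, 0.0, 0.001]
[0.359, -0.0, 0.028, 0.001, 0.0, 0.001]
[0.0, 0.0, 0.354, 0.0, 0.0, 0.0]
[0.0, 0.0, 0.354, 0.0, 0.0, 0.0]
```

Request:
move_arm(
  plan=[
    [[0.36,0,0.028,0,0,0,0.53],[0.36,0,0.028,0,0,0,0.53],[0.36,0,0.028,0,0,0,0.53],[0.36,0,0.028,0,0,0,0.53],[0.355,0,0.028,0,0,0,0.53],[0,0,0.35,0,0,0,0.53],[0,0,0.35,0,0,0,0.53],[0,0,0,0,0,0,0.53],[0,0,0,0,0,0,0.53],[0,0,0,0,0,0,0.53]],
  ],
)

```text
time: 39.5
tool_pos: [0.4083, -0.2443, 0.1387]
tool_rot: [0.002, 0.812, 0.584, 0.001]
contact_force: [-0.0, 0.4, -0.6]
gripper_width: 0.47
grasp_force: 0.0
```

Run:
```python
from h import *
s=st()
rows(s,[tgt(-.054,0,s[0][2]),tgt(-.054,0,.07)],[1,4])
```

```text
t 39.5 div [-0.0523 -0.0009  0.1387] yaw rel 0.0002 tilt [ 0.0034 -0.0029] F [-0.13  0.36 -0.64] w 0.47 g 0.0
[0.008, -0.014, -0.0, 0.028, 0.011, 0.001]
[0.0, 0.0, 0.143, 0.0, 0.0, 0.0]
[0.0, 0.0, 0.143, 0.0, 0.0, 0.0]
[0.0, 0.0, 0.143, 0.0, 0.0, 0.0]
[0.0, 0.0, 0.143, 0.0, 0.0, 0.0]
```

Request:
move_arm(
  plan=[
    [[0.004,-0.01,0,0.01,0,0,0.53],[0,0,0.14,0,0,0,0.53],[0,0,0.14,0,0,0,0.53],[0,0,0.14,0,0,0,0.53],[0,0,0.14,0,0,0,0.53],[0,0,0,0,0,0,0.53],[0,0,0,0,0,0,0.53],[0,0,0,0,0,0,0.8],[0,0,0,0,0,0,1],[0,0,0,0,0,0,1]],
  ],
)

```text
time: 40.75
tool_pos: [0.4091, -0.2437, 0.0703]
tool_rot: [0.004, 0.812, 0.584, 0.002]
contact_force: [9.8, -2.7, -6.9]
gripper_width: 0.069
grasp_force: 58.3
```

Request:
move_arm(
  plan=[
    [[0,0,0,0,0,0,1],[0,0,0,0,0,0,1],[0,0,0,0,0,0,1],[0,-0.008,0,0,0,0,1],[0,-0.008,0,0,0,0,1],[0,0,0,0,0,0,1],[0,0,0,0,0,0,1],[0,0,0,0,0,0,1],[0,0,0,0,0,0,1],[0,0,0,0,0,0,1]],
  ],
)

```text
time: 42.0
tool_pos: [0.4091, -0.2437, 0.0703]
tool_rot: [0.006, 0.812, 0.584, 0.003]
contact_force: [18.2, -5.2, -12.3]
gripper_width: 0.068
grasp_force: 58.1
```

Run:
```python
from h import *
s=st()
```

```text
t 42.0 div [-0.0518 -0.0001  0.0703] yaw rel -0.0003 tilt [ 0.0127 -0.0057] F [ 18.91   0.83 -12.25] w 0.068 g 58.1
```

Same hard stop at the same place (-51.8 mm) under 19 N, so the pan is out to its stop. Relax, release, retreat.

Request:
move_arm(
  plan=[
    [[0,0.008,0,0,0,0,1],[0,0.006,0,0,0,0,1],[0,0,0,0,0,0,0.6],[0,0,0,0,0,0,0.6],[0,0,0,0,0,0,0.6],[0,0,0,0,0,0,0.6],[0,0,-0.2,0,0,0,0.6],[0,0,-0.4,0,0,0,0.6],[0,0,-0.4,0,0,0,0.6],[0,0,-0.4,0,0,0,0.6]],
  ],
)

```text
time: 43.25
tool_pos: [0.4057, -0.2421, 0.2383]
tool_rot: [-0.0, 0.812, 0.584, -0.0]
contact_force: [0.3, -1.0, -0.2]
gripper_width: 0.4
grasp_force: 0.0
```

Request:
move_arm(
  plan=[
    [[-0.3,0,0,0,0,0,0.6],[-0.4,0,0,0,0,0,0.6],[-0.4,0,0,0,0,0,0.6],[-0.4,0,0,0,0,0,0.6],[-0.3,0,0,0,0,0,0.6],[0,0,0,0,0,0,0.6],[0,0,0,0,0,0,0.6],[0,0,0,0,0,0,0.6],[0,0,0,0,0,0,0.6],[0,0,0,0,0,0,0.6]],
  ],
)

```text
time: 44.5
tool_pos: [0.3376, -0.4466, 0.2371]
tool_rot: [-0.0, 0.812, 0.584, -0.0]
contact_force: [0.5, -0.2, -0.7]
gripper_width: 0.402
grasp_force: 0.0
```

Run:
```python
from h import *
s=st()
f=grab("top"); q=W2D(cloud(f),P)
m=(q[...,0]<-.035)&(q[...,0]>-.075)&(abs(q[...,1])<.03)&(q[...,2]>.08)&(q[...,2]<.1); print(np.percentile(q[m],[5,50,95],axis=0).round(4))
m=(q[...,0]<-.02)&(q[...,0]>-.16)&(q[...,1]>.06)&(q[...,1]<.15)&(q[...,2]>.09)&(q[...,2]<.106); k=q[m]; print(np.polyfit(k[:,0],k[:,1],1))
print(manip.job_done() if np.median(q[(q[...,0]<-.035)&(q[...,0]>-.075)&(abs(q[...,1])<.03)&(q[...,2]>.08)&(q[...,2]<.1)][:,0])<-.049 else "check")
```

```text
t 44.5 div [-0.0549 -0.2152  0.2371] yaw rel 0.0013 tilt [-0.001 -0.   ] F [ 0.5  -0.08 -0.66] w 0.402 g 0.0
[[-0.0553 -0.0224  0.0843]
 [-0.0522 -0.0032  0.0911]
 [-0.0475  0.0188  0.0979]]
[-0.17497648  0.07497221]
the job is handed in; nothing more can be done
None
```

The job is handed in: the lever was pressed until the bar met the hood (about 9 N at most), the gate swung to about 1.75 rad and left open, and the pan drawn to a firm stop twice at the same place (camera reads about 76 mm of the stated 80), with the nearby things visible in the top view unmoved and the arm clear at 44.5 s.

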